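Lay out a cold-brew tasting flight

ROBOT

A 7-joint arm with a two-finger parallel gripper is mounted at the origin on the work surface. World frame = base frame: x ahead of the robot, y to its left, z up, the work surface at z = 0. Lengths are in m, angles in rad, forces in N, time in s.
With the tool pointing down it reaches from about 0.425 to 0.925 m from the base axis. Payload 6.8 kg.
Tool frame: the origin (TCP) lies between the finger pads; the fingertips stand 22 mm ahead of it and the grasp point (between the pads) lies 3 mm ahead of it; z points along the fingers, y is the line along which they close (so a half turn about z gives the same grasp; the last joint's range is limited). The gripper opens to 85 mm and grips with 20 to 120 N. Pads are 22 mm wide; open, the fingers measure 114 mm over their backs; the gripper's body (76 mm by 85 mm) begins 54 mm behind the grasp point. The pads swing forward as they close: fully open they stand 13 mm farther back than shut.
Start: joints at [-1.382, 0.477, 0.022, 1.555, -0.011, 1.109, -0.083], TCP at [0.197, 0.646, 0.253] pointing down, gripper open.
Joint ranges: [-2.96, 2.96], [-0.34, 2.1], [-1.41, 1.46], [0.24, 2.44], [-1.37, 4.51], [0.17, 1.92], [-2.96, 2.96]. Speed limits (rad/s): [2.39, 2.39, 3.14, 3.14, 3.14, 3.14, 3.14].

INTERFACE

Orientations are given as a unit quaternion [w, x, y, z].
In Python, from station import bot gives the robot as it stands.
- The arm moves only by the tool servo_tool, never from a script. Its argument "motion" is a list that holds one entry, the list of rows, each a list of 5 numbers: the opening, from 0 (shut) to 1 (fully open), then the shift along the world's x, y, z each as a share of 0.04 m, from -1 to 1, then the turn about the world's z as a share of 0.12 rad, from -1 to 1. A call has 1 to 20 rows; each row shifts and turns the commanded pose from where the row before left it; what a row does not reach is not made up. A row lasts 1/10 s, in which the tool goes at most 50 mm and 8.59 degrees, less where a joint would pass 70% of its speed; a pose out of reach is approached as far as the arm can. A call with a number of a shift or a turn outside -1 to 1 is refused whole. A call with a gripper value outside its range is refused whole. The fingers move at their own pace and stop on an object; "newtons" is the grip in N (left out, the last holds). Time passes only in rows, so rows that do not move let the fingers close. It gives the time, the measured TCP pose, the force, the opening and the grip force at its end, in the units of the state.
- bot.get_obs(): the state, without advancing time (a new reading comes with each control period).
- bot.read_camera(name): name is "side" or "top"; returns (picture, depth): 384x512x3 uint8, red, green, blue; 384x512 float32, m along the optical axis (not along the pixel's ray), 0 where there is no reading.
- bot.get_calibration(name): a dict with "fovy" (degrees; the focal length in pixels is half the picture's height over the tangent of half this angle, whatever the lens; pixels are square), "cx", "cy" (the principal point, pixels), "view" (4x4, takes a point from world to camera coordinates). Camera axes: x right, y down, z forward; pixel columns grow to the right and rows downward; lengths in m; the calibration is good to about 2 mm. A picture is of the moment at which its call begins. get_calibration takes no time and is no camera call.
- bot.hand_in(): hands the job in; it is judged then, once.
The state is a dict: "t": time; "q": joint angles; "joint_vel": joint speeds; "joint_torque": joint torques, N m; "eef_pos": TCP position; "tool_rot": TCP orientation; "contact_force": force on the tool from outside, world axes, zero at the start; "torque": the same for the moment, N m; "gripper_width": opening from 0.0 (shut) to 1.0 (fully open); "grasp_force": force on a finger pad.
Only numpy, scipy, OpenCV 4.12 (cv2) and the standard library are available. Lean on these libraries where they do the work, as an engineer would, in place of code of your own. Each camera call takes 0.05 s, during which the arm holds its last target. There are 200 camera calls.

TASK

Lay out the tasting flight in drinking order, mildest first: put the white-capped bottle in the one-dot pocket of the wooden board, then the yellow-capped one in the two-dot pocket, then the red-capped one in the three-dot pocket. When the bottles are in, take the black menu card out of its stand and slide it fully down into the board's slot. Set everything down gently and upright, without dropping it, and leave the green-capped bottle, the glass and the spectacles as they are.

Things in the scene. Friction and masses are not known exactly. Their poses are not given: they have to be found in the camera images.
- board: fixed wooden flight board, 290 mm (its x) by 150 mm (its y), 26 mm thick, plus a 40 mm wide paddle handle at the +x end, to 240 mm from the middle. Origin: underside, middle of the 290 x 150 plank. Three pockets in a row along x, 80 mm apart (one dot at the -x end), 28 mm to the +y side of the middle; the card slot runs along x, 47 mm to the -y side
- pocket_1 (a point): centre of the floor of the pocket marked with one burnt-in dot: a round recess 48 mm in diameter and 16 mm deep in the board's top; the dots lie on the board's top beside the pocket, towards the board's +y edge. Axes as the board
- pocket_2 (a point): centre of the floor of the pocket marked with two burnt-in dots: a round recess 48 mm in diameter and 16 mm deep in the board's top; the dots lie on the board's top beside the pocket, towards the board's +y edge. Axes as the board
- pocket_3 (a point): centre of the floor of the pocket marked with three burnt-in dots: a round recess 48 mm in diameter and 16 mm deep in the board's top; the dots lie on the board's top beside the pocket, towards the board's +y edge. Axes as the board
- slot (a point): centre of the floor of the card slot in the board: 93 mm long (along the board's x), 11 mm wide, 16 mm deep, so its mouth is 16 mm above this point. Axes as the board
- bottle_white: stubby closed dark amber bottle, paper band, white screw cap, loose, about 160 g. Origin: centre of its underside, z up. Round body 44 mm in diameter from 4 to 56 mm up (foot bevelled to 37 mm over the lowest 4 mm), shoulder to 67 mm, cap 30 mm in diameter from 69 to 84 mm (top)
- bottle_yellow: stubby closed dark amber bottle, paper band, yellow screw cap, loose, about 160 g. Origin: centre of its underside, z up. Round body 44 mm in diameter from 4 to 56 mm up (foot bevelled to 37 mm over the lowest 4 mm), shoulder to 67 mm, cap 30 mm in diameter from 69 to 84 mm (top)
- bottle_red: stubby closed dark amber bottle, paper band, red screw cap, loose, about 160 g. Origin: centre of its underside, z up. Round body 44 mm in diameter from 4 to 56 mm up (foot bevelled to 37 mm over the lowest 4 mm), shoulder to 67 mm, cap 30 mm in diameter from 69 to 84 mm (top)
- bottle_green: stubby closed dark amber bottle, paper band, green screw cap, loose, about 160 g. Origin: centre of its underside, z up. Round body 44 mm in diameter from 4 to 56 mm up (foot bevelled to 37 mm over the lowest 4 mm), shoulder to 67 mm, cap 30 mm in diameter from 69 to 84 mm (top). Not part of the flight: leave it where it stands
- card: menu card: rigid framed black chalkboard plaque, both sides alike (either way round is right), 90 mm wide (its x), 8 mm thick (its y), 95 mm tall (its z), 70 g, upright and loose in its stand's slot (1.5 mm of play either side, may lean a little). Foot bevelled to 84 x 4 mm over the lowest 7 mm. Origin: centre of its lower edge
- card_stand: small light-wood block, fixed, 120 mm (its x) by 55 mm (its y) by 32 mm high, in which the card stands at the start: slot 93 x 11 mm along its x, 20 mm deep, so the card's foot is 12 mm and its top edge 107 mm above the table. Origin: centre of the underside
- glass_cup: empty drinking glass, rim 76 mm across, 85 mm tall, standing on a round bamboo coaster 10 mm thick; leave alone. Origin: centre of its underside
- eyeglasses: folded brown reading spectacles, 132 mm (their x) by 46 mm, 14 mm high, lying on a magazine 6 mm thick; leave alone. Origin: underside centre
There are look-alikes about, which are no part of the job. Of the things like the card, leave any that is pink; of the rest the larger one is meant. What is shaped like the bottle_white but pink is not meant.

How it is judged:
On the way, in this order (a step that is already met when the one before it is completed fails the run):
1. the white-capped bottle stands in the one-dot pocket (horizontal distance between bottle_white and pocket_1 below 0.005 m and z of bottle_white in the frame of pocket_1 below 0.003 m and angle between bottle_white's own z axis and vertical below 0.08 rad and linear speed of bottle_white below 0.03 m/s), for 0.2 s.
2. the yellow-capped bottle stands in the two-dot pocket (horizontal distance between bottle_yellow and pocket_2 below 0.005 m and z of bottle_yellow in the frame of pocket_2 below 0.003 m and angle between bottle_yellow's own z axis and vertical below 0.08 rad and linear speed of bottle_yellow below 0.03 m/s), for 0.2 s.
3. the red-capped bottle stands in the three-dot pocket (horizontal distance between bottle_red and pocket_3 below 0.005 m and z of bottle_red in the frame of pocket_3 below 0.003 m and angle between bottle_red's own z axis and vertical below 0.08 rad and linear speed of bottle_red below 0.03 m/s), for 0.2 s.
4. the card stands fully down in the board's slot (x of card in the frame of slot between -0.007 and 0.007 m and y of card in the frame of slot between -0.005 and 0.005 m and z of card in the frame of slot below 0.003 m and angle between card's own z axis and vertical below 0.25 rad and angle between the x axis of card and the x axis of board, either way round below 0.1 rad and linear speed of card below 0.03 m/s), for 0.2 s.
At the end, for the whole second after the job is handed in: White, yellow and red caps stand at rest on the floors of pockets one, two, three (within 5 mm of centre, 3 mm of floor, tilt under 0.08 rad); the card is at rest on the slot floor (within 3 mm; 7 mm along, 5 mm across, 0.1 rad in line, lean under 0.25 rad); all released (all of step 1 and all of step 2 and all of step 3 and all of step 4); the robot touches nothing.
It fails at once if the green-capped bottle, the drinking glass or the spectacles are moved more than 15 mm or tipped (distance of any of bottle_green, glass_cup, eyeglasses from where it was at the start of the episode above 0.015 m or angle between any of bottle_green, glass_cup, eyeglasses's own z axis and vertical above 0.3 rad).
It fails at once if a flight bottle is tipped over (more than 0.6 rad) (angle between any of bottle_white, bottle_yellow, bottle_red's own z axis and vertical above 0.6 rad).
It fails at once if a bottle or the card is dropped into its place (comes in faster than 0.45 m/s, a fall of about 10 mm) ((horizontal distance between bottle_white and pocket_1 below 0.02 m and z of bottle_white in the frame of pocket_1 below 0.04 m and linear speed of bottle_white above 0.45 m/s) or (horizontal distance between bottle_yellow and pocket_2 below 0.02 m and z of bottle_yellow in the frame of pocket_2 below 0.04 m and linear speed of bottle_yellow above 0.45 m/s) or (horizontal distance between bottle_red and pocket_3 below 0.02 m and z of bottle_red in the frame of pocket_3 below 0.04 m and linear speed of bottle_red above 0.45 m/s) or (horizontal distance between card and slot below 0.02 m and z of card in the frame of slot below 0.04 m and linear speed of card above 0.45 m/s)).
It also fails if it takes over 72 s, if anything falls off the work surface, if the arm or the gripper's body presses on something with over 40 N, if the wrist force passes 120 N, or if a joint passes its speed limit or range.

## Working session

There is one attempt and no reset: what is moved stays moved. The work goes in short steps, Python scripts to look and compute and a tool call to move; the robot and the scene stay as the last step left them, time stands still between calls to the robot, and variables do not carry over. Pictures are saved under pics/ and viewed, at most 10 in all, crops included, and the job is handed in when it is done.

Besides the shell and the picture viewer there is one more tool, called after ">>>" as name([rows], argument=value, ...), one row to a line, values as JSON. servo_tool: Moves the arm, as the interface text tells. Shift numbers are shares of 0.04 m and turn numbers shares of 0.12 rad, none past 1 either way. Its arguments: {"type":"object","properties":{"motion":{"type":"array"},"newtons":{"type":"number"}},"required":["motion"]}

```bash
mkdir -p pics; cat > h.py <<'E'
import numpy as np, cv2
from station import bot
def cal(n):
    c=bot.get_calibration(n); f=192/np.tan(np.radians(c["fovy"])/2); return f,c["cx"],c["cy"],np.array(c["view"])
def world(n,d):
    f,cx,cy,V=cal(n); v,u=np.mgrid[0:384,0:512]
    P=np.stack([(u-cx)/f*d,(v-cy)/f*d,d],-1); R,t=V[:3,:3],V[:3,3]
    return (P-t)@R
def onplane(n,u,v,z):
    f,cx,cy,V=cal(n); R,t=V[:3,:3],V[:3,3]; o=-R.T@t
    r=R.T@np.array([(u-cx)/f,(v-cy)/f,1]); return o+r*(z-o[2])/r[2]
def snap(n):
    p,d=bot.read_camera(n); np.savez(f"{n}.npz",p=p,d=d); return p,d
E
python3 - <<'E'
from h import *
for n in ("top","side"):
    p,d=snap(n); cv2.imwrite(f"pics/{n}0.png",cv2.resize(p[...,::-1],(800,600),interpolation=cv2.INTER_CUBIC))
    print(cal(n))
o=bot.get_obs(); print(o["t"],o["eef_pos"],o["tool_rot"],o["gripper_width"])
E
```

```text
(np.float64(447.43313394238197), 256.93902804694767, 186.92935357444216, array([[-0.01874781, -0.99972274, -0.01424629, -0.02129216],
       [-0.98835059,  0.02068323, -0.15078236,  0.51029881],
       [ 0.15103521,  0.01125349, -0.98846433,  1.54140358],
       [ 0.        ,  0.        ,  0.        ,  1.        ]]))
(np.float64(383.8549141356859), 253.69631101923267, 189.52458424594514, array([[-0.99772209, -0.06420986,  0.02068143,  0.54808256],
       [-0.05582145,  0.61371598, -0.78755105,  0.06523766],
       [ 0.03787601, -0.78691155, -0.61590228,  1.06987228],
       [ 0.        ,  0.        ,  0.        ,  1.        ]]))
0.1 [0.1973015  0.64500933 0.25240209] [-4.70460159e-05  1.47864231e-01  9.89007307e-01 -8.44700011e-04] 0.9979154971736343
```

View pics/top0.png

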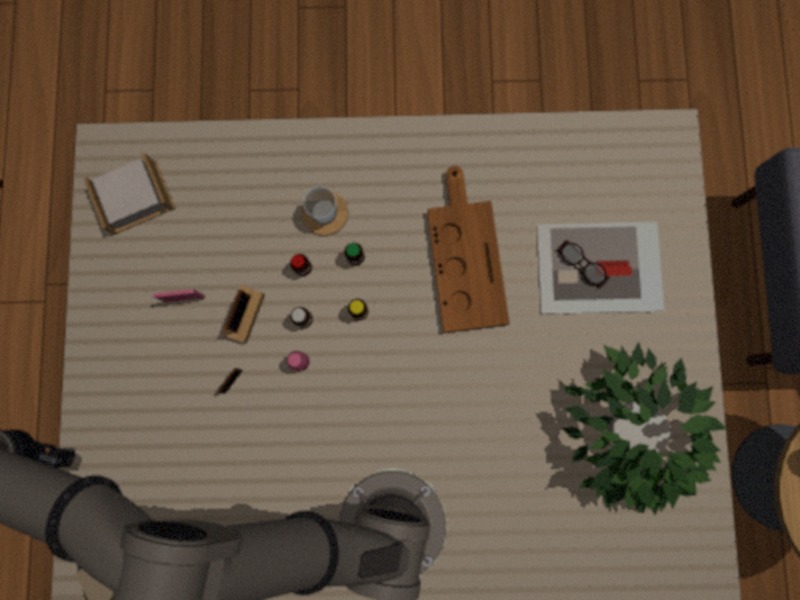

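View pics/side0.png

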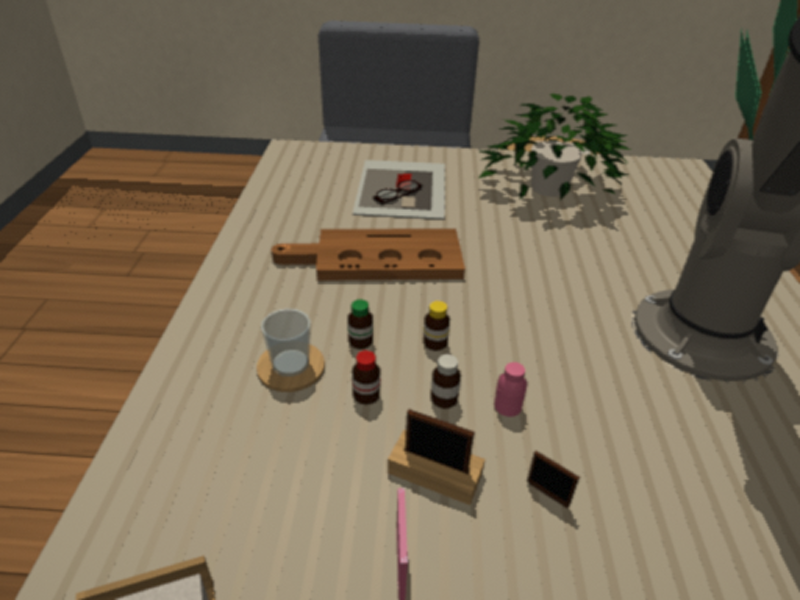

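Top view: caps at (enlarged px) white (299,317), yellow (357,309), red (300,264), green (354,253), with the pink look-alike bottle at (298,361). The board has one dot at (444,302), nearest the robot, and its handle is at the far end (455,175). There are three card-like things: black in the stand (240,313), a small black one (229,381) and a pink one (178,296). The one in the stand is the larger black one, so that is the card meant. Next I measure and confirm with enlarged crops.

```bash
python3 - <<'E'
from h import *
for n in ("top","side"):
    z=np.load(n+".npz"); p,d=z["p"],z["d"]; W=world(n,d); hsv=cv2.cvtColor(p,cv2.COLOR_RGB2HSV)
    print(n,"table z",np.median(W[...,2][(d>0)&(abs(W[...,2])<.01)]))
    reg=(d>0)&(W[...,0]>.3)&(W[...,0]<1)&(W[...,1]>-.3)&(W[...,1]<.6)
    m=reg&(W[...,2]>.074)&(W[...,2]<.115)
    nn,l,s,c=cv2.connectedComponentsWithStats(m.astype(np.uint8))
    for i in range(1,nn):
        if s[i,4]>12: print("obj",c[i].round(1),s[i,4],"w",W[l==i].mean(0).round(4),"range",np.ptp(W[l==i][:,:2],0).round(3),"zmax",W[l==i][:,2].max().round(4),"rgb",p[l==i].mean(0).astype(int))
    m=(reg&(W[...,2]>.019)&(W[...,2]<.033)&(W[...,1]<-.02)&(W[...,1]>-.3)).astype(np.uint8)
    nn,l,s,c=cv2.connectedComponentsWithStats(m); i=1+s[1:,4].argmax()
    P=W[l==i]; print("board px",s[i],"z",np.median(P[:,2]),cv2.minAreaRect(P[P[:,0]<.93][:,:2].astype(np.float32)))
t=np.load("top.npz")["p"][...,::-1]; s=np.load("side.npz")["p"][...,::-1]
a=cv2.resize(t[100:220,265:335],(350,600),interpolation=cv2.INTER_CUBIC)
b=cv2.resize(t[150:260,125:245],(450,412),interpolation=cv2.INTER_CUBIC)
o=np.zeros((600,800,3),np.uint8); o[:,:350]=a; o[:412,350:]=b; cv2.imwrite("pics/crop1.png",o)
cv2.imwrite("pics/crop2.png",cv2.resize(s[135:190,170:310],(800,314),interpolation=cv2.INTER_CUBIC))
E
```

```text
top table z 0.0005941576619849277
obj [203.3 127.6] 140 w [0.7155 0.1514 0.0898] range [0.073 0.075] zmax 0.1039 rgb [105 100  93]
obj [225. 159.] 61 w [0.6031 0.0769 0.0838] range [0.028 0.028] zmax 0.0952 rgb [33 81 41]
obj [189.7 166.1] 60 w [0.5804 0.1993 0.0845] range [0.029 0.028] zmax 0.095 rgb [115  26  21]
obj [110.7 187.2] 91 w [0.5113 0.4693 0.0914] range [0.014 0.092] zmax 0.1033 rgb [127  75  85]
obj [149.7 197.7] 132 w [0.4713 0.3328 0.0981] range [0.085 0.035] zmax 0.113 rgb [42 27 17]
obj [227.3 195.6] 58 w [0.475  0.07   0.0837] range [0.025 0.028] zmax 0.0916 rgb [137 123  24]
obj [190.2 200.8] 64 w [0.4596 0.1973 0.0835] range [0.028 0.028] zmax 0.0925 rgb [128 122 114]
obj [187.8 229.4] 59 w [0.3622 0.205  0.0834] range [0.025 0.027] zmax 0.0911 rgb [142  75  93]
board px [ 273  106   53  106 2975] z 0.02606182422272669 ((0.6200147867202759, -0.1765720248222351), (0.3847213387489319, 0.15113432705402374), 5.936964988708496)
side table z -0.001338656583407144
obj [229.6 195.6] 93 w [0.6076 0.0785 0.0812] range [0.029 0.032] zmax 0.0849 rgb [ 45 100  52]
obj [279.8 196.7] 91 w [0.4795 0.0714 0.0811] range [0.028 0.03 ] zmax 0.0856 rgb [169 145  41]
obj [182.5 209.7] 438 w [0.7141 0.1477 0.086 ] range [0.075 0.074] zmax 0.0959 rgb [115 114 104]
obj [233.6 229.5] 117 w [0.5844 0.2011 0.0812] range [0.027 0.03 ] zmax 0.0855 rgb [136  31  25]
obj [286. 232.] 119 w [0.464  0.1991 0.0814] range [0.028 0.03 ] zmax 0.0847 rgb [156 152 136]
obj [329. 237.] 125 w [0.3664 0.2067 0.0812] range [0.028 0.028] zmax 0.0854 rgb [164  92 105]
obj [281.1 274.9] 586 w [0.4751 0.3349 0.0937] range [0.087 0.038] zmax 0.1083 rgb [31 21 14]
obj [257.  338.6] 257 w [0.515  0.4746 0.0924] range [0.016 0.091] zmax 0.0965 rgb [178 115 128]
board px [ 173  146  125   29 2510] z 0.024446217734848112 ((0.623775064945221, -0.17947128415107727), (0.38358405232429504, 0.16131478548049927), 5.955765724182129)
```

View pics/crop1.png

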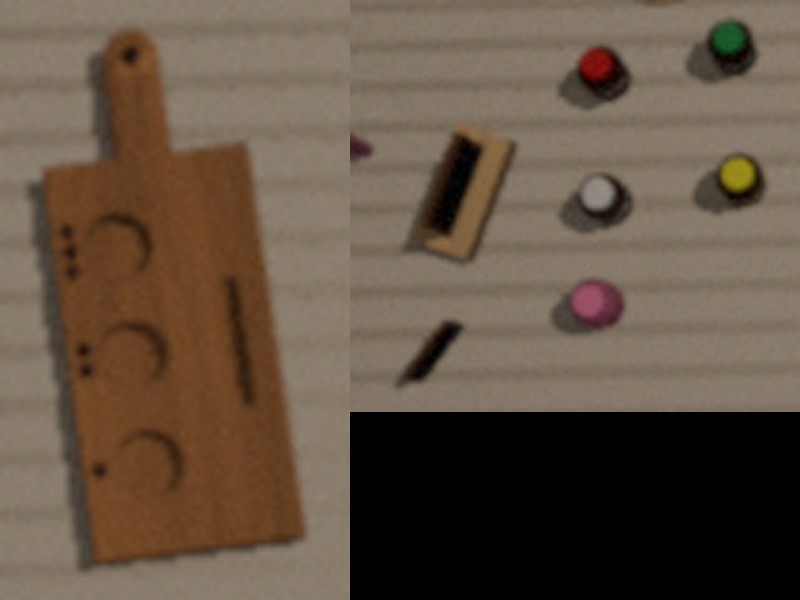

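View pics/crop2.png

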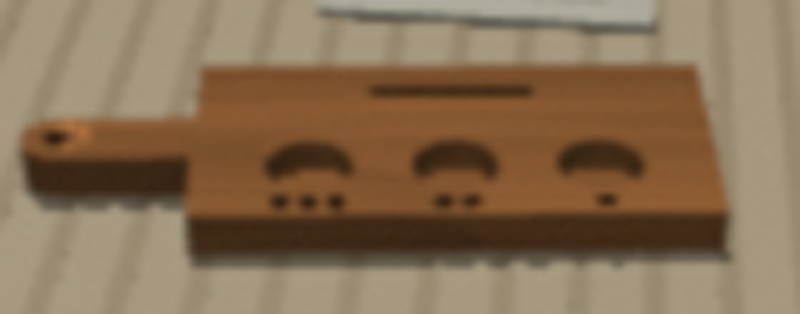

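Crop 1 confirms the targets: the large black card in the wooden stand, and the caps. The board corners on the top crop are (43,170), (246,146), (303,533) and (93,562). On the side crop they are (202,67), (695,67), (728,213) and (190,215).

```bash
cat > board.py <<'E'
from h import *
B=np.array([[.145,.075],[.145,-.075],[-.145,-.075],[-.145,.075],[.0465,-.047],[-.0465,-.047]])
def fit(W):
    a=W.mean(0);b=B.mean(0);H=(B-b).T@(W-a);th=np.arctan2(H[0,1]-H[1,0],H[0,0]+H[1,1])
    R=np.array([[np.cos(th),-np.sin(th)],[np.sin(th),np.cos(th)]]); o=a-R@b
    return o,th,R,(W-(o+B@R.T))*1000
px={"top":[(265+(x+.5)/5-.5,100+(y+.5)/5-.5) for x,y in [(43,170),(246,146),(303,533),(93,562),(231,278),(249,403)]],
"side":[(170+(x+.5)/5.714-.5,135+(y+.5)/5.714-.5) for x,y in [(190,215),(202,67),(695,67),(728,213),(371,90),(532,91)]]}
if __name__=="__main__":
  for n in px:
    W=np.array([onplane(n,*q,.026)[:2] for q in px[n]]); o,th,R,r=fit(W)
    print(n,o.round(4),th.round(4),"\n",r.round(1).tolist())
    for x,y in [(-.08,.028),(0,.028),(.08,.028),(0,-.047)]: print((o+R@[x,y]).round(4))
    z=np.load(n+".npz"); p,d=z["p"],z["d"]; W=world(n,d)
    # caps: disc top
    for nm,c in dict(white=(.462,.198),yellow=(.477,.07),red=(.582,.2)).items():
        m=(np.hypot(W[...,0]-c[0],W[...,1]-c[1])<.022)&(W[...,2]>.0815-.001*(n=="side"))&(d>0)
        v,u=np.nonzero(m); print(nm,m.sum(),onplane(n,u.mean(),v.mean(),.084).round(4), [((a:=np.nonzero(m))[0].min()),a[0].max(),a[1].min(),a[1].max()])
    m=(abs(W[...,0]-.473)<.07)&(abs(W[...,1]-.334)<.05)&(W[...,2]>.06)&(W[...,2]<.12)
    P=W[m]; print("card",P.mean(0).round(4),cv2.minAreaRect(P[:,:2].astype(np.float32)), "top", P[P[:,2]>.1].mean(0))
    (c,s,a)=cv2.minAreaRect(P[P[:,2]>.095][:,:2].astype(np.float32)); print(c,s,a)
    m=(abs(W[...,0]-.473)<.08)&(abs(W[...,1]-.334)<.06)&(W[...,2]>.024)&(W[...,2]<.04)
    print("stand",cv2.minAreaRect(W[m][:,:2].astype(np.float32)))
E
python3 board.py
```

```text
top [ 0.5716 -0.183 ] 0.1034 
 [[-2.2, -0.4], [-3.1, 1.3], [2.8, 1.7], [0.7, 1.2], [0.2, -1.9], [1.5, -1.8]]
[ 0.4891 -0.1634]
[ 0.5687 -0.1551]
[ 0.6483 -0.1469]
[ 0.5764 -0.2297]
white 47 [0.4596 0.1982 0.084 ] [np.int64(197), np.int64(204), np.int64(186), np.int64(194)]
yellow 41 [0.4762 0.0697 0.084 ] [np.int64(192), np.int64(199), np.int64(224), np.int64(231)]
red 46 [0.5811 0.2005 0.084 ] [np.int64(162), np.int64(170), np.int64(186), np.int64(193)]
card [0.4717 0.3324 0.0922] ((0.4720613658428192, 0.3340742290019989), (0.010295771062374115, 0.08919789642095566), 69.39221954345703) top [0.47168694 0.33377452 0.1067559 ]
(0.47205716371536255, 0.3342159688472748) (0.010033296421170235, 0.08909022063016891) 69.39221954345703
stand ((0.4723973870277405, 0.33404549956321716), (0.057719189673662186, 0.1193840503692627), 70.37460327148438)
side [ 0.5761 -0.181 ] 0.1016 
 [[-3.6, -1.6], [-0.9, 1.1], [2.1, 2.5], [1.7, -0.5], [0.0, -1.5], [0.7, 0.0]]
[ 0.4937 -0.1612]
[ 0.5732 -0.1531]
[ 0.6528 -0.145 ]
[ 0.5809 -0.2277]
white 84 [0.4637 0.1986 0.084 ] [np.int64(227), np.int64(236), np.int64(280), np.int64(292)]
yellow 67 [0.4797 0.0713 0.084 ] [np.int64(192), np.int64(200), np.int64(275), np.int64(285)]
red 88 [0.5844 0.2006 0.084 ] [np.int64(224), np.int64(233), np.int64(228), np.int64(239)]
card [0.4755 0.335  0.0872] ((0.47600629925727844, 0.33208248019218445), (0.011911021545529366, 0.09046366810798645), 69.76712799072266) top [0.47494514 0.3336157  0.10472739]
(0.4759567677974701, 0.3319706320762634) (0.01142270676791668, 0.0904744565486908) 68.93762969970703
stand ((0.47578421235084534, 0.3322663903236389), (0.057151857763528824, 0.12037137150764465), 70.1003189086914)
```

>>> servo_tool([
  [[1,0.47,-0.8,-0.1,0.24],[1,0.47,-0.8,-0.1,0.24],[1,0.47,-0.8,-0.1,0.24],[1,0.47,-0.8,-0.1,0.24],[1,0.47,-0.8,-0.1,0.24],[1,0.47,-0.8,-0.1,0.24],[1,0.47,-0.8,-0.1,0.24],[1,0.47,-0.8,-0.1,0.24],[1,0.47,-0.8,-0.1,0.24],[1,0.47,-0.8,-0.1,0.24],[1,0.47,-0.8,-0.1,0.24],[1,0.47,-0.8,-0.1,0.24],[1,0.47,-0.8,-0.1,0.24],[1,0.47,-0.8,-0.1,0.24],[1,0,0,0,0],[1,0,0,0,0]],
], newtons=30)

```text
t: 1.7
eef_pos: [0.4607, 0.1967, 0.197]
tool_rot: [-0.0, -0.052, 0.999, -0.0]
contact_force: [0.7, 1.3, 0.3]
gripper_width: 0.996
grasp_force: 0.0
```

>>> servo_tool([
  [[1,0.025,0.05,-0.75,0],[1,0,0,-0.75,0],[1,0,0,-0.75,0],[1,0,0,-0.75,0],[1,0,0,-0.5,0],[1,0,0,-0.27,0],[1,0,0,0,0],[0.4,0,0,0,0],[0.4,0,0,0,0],[0.4,0,0,0,0],[0.4,0,0,0,0],[0.4,0,0,0,0]],
], newtons=30)

```text
t: 2.9
eef_pos: [0.4622, 0.1997, 0.0476]
tool_rot: [0.001, -0.053, 0.999, 0.0]
contact_force: [-1.4, -1.1, 5.0]
gripper_width: 0.501
grasp_force: 30.0
```

>>> servo_tool([
  [[0.4,0,0,0.4,0],[0.4,0,0,0.9,0],[0.4,0,0,0.9,0],[0.4,0,0,0.9,0],[0.4,0.05,-0.6,0,0],[0.4,0.07,-0.9,0,0],[0.4,0.07,-0.9,0,0],[0.4,0.07,-0.9,0,0],[0.4,0.07,-0.9,0,0],[0.4,0.07,-0.9,0,0],[0.4,0.07,-0.9,0,0],[0.4,0.07,-0.9,0,0],[0.4,0.07,-0.9,0,0],[0.4,0.07,-0.9,-0.5,0],[0.4,0.05,-0.35,-0.9,0],[0.4,0,0,0,0],[0.4,0,0,0,0]],
], newtons=30)

```text
t: 4.6
eef_pos: [0.4903, -0.1622, 0.1145]
tool_rot: [-0.001, -0.053, 0.999, 0.0]
contact_force: [-0.2, 0.5, -1.7]
gripper_width: 0.506
grasp_force: 31.6
```

```bash
python3 - <<'E'
from h import *
o=[]
for n in ("top","side"):
    p,d=snap(n); c=p[150:240,260:340] if n=="top" else p[100:200,200:330]
    o.append(cv2.resize(c[...,::-1],(400,450) if n=="top" else (400,308),interpolation=cv2.INTER_CUBIC))
q=np.zeros((450,800,3),np.uint8); q[:,:400]=o[0]; q[:308,400:]=o[1]; cv2.imwrite("pics/w1.png",q)
s=bot.get_obs(); print(s["t"],s["eef_pos"],s["contact_force"])
E
```

```text
4.7 [ 0.49166829 -0.16148864  0.11578014] [-0.84433313 -0.26076786 -1.06221255]
```

View pics/w1.png

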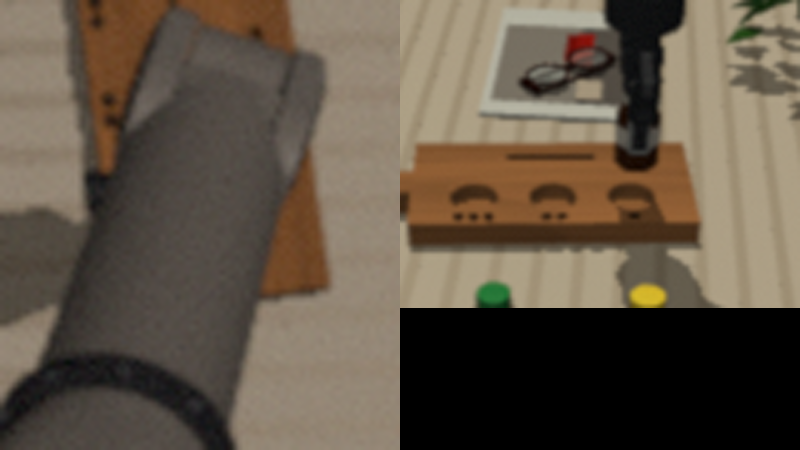

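Side crop: the held bottle's foot spans columns 614 to 659, with its bottom at row 170. Pocket one's rim spans columns 609 to 656. The top view is blocked by the arm. I check this against projections.

```bash
python3 - <<'E'
from h import *
f,cx,cy,V=cal("side")
def pr(p):
    c=V[:3,:3]@p+V[:3,3]; return f*c[0]/c[2]+cx,f*c[1]/c[2]+cy
def cr(p): u,v=pr(np.array(p)); return round((u-200+.5)*3.077-.5+400,1),round((v-100+.5)*3.08-.5,1)
a=np.linspace(0,2*np.pi,60)
def box(c,r,z):
    q=np.array([cr((c[0]+r*np.cos(t),c[1]+r*np.sin(t),z)) for t in a]); return q.min(0),q.max(0)
for c in [(.4914,-.1623),(.4937,-.1612)]: print("rim",c,box(c,.024,.026))
for c in [(.571,-.154),(.5732,-.1531)]: print("rim2",c,box(c,.024,.026))
for z in (.068,.070): print("foot",box((.4917,-.1615),.0185,z),"body",box((.4917,-.1615),.022,z+.004))
p=np.load("side.npz")["p"][...,::-1]
cv2.imwrite("pics/w2.png",cv2.resize(p[120:180,210:300],(800,533),interpolation=cv2.INTER_CUBIC))
E
```

```text
rim (0.4914, -0.1623) (array([610.3, 182.6]), array([657.5, 209.2]))
rim (0.4937, -0.1612) (array([608. , 183.1]), array([655.3, 209.7]))
rim2 (0.571, -0.154) (array([531.5, 183. ]), array([578.9, 209.7]))
rim2 (0.5732, -0.1531) (array([529.3, 183.4]), array([576.7, 210.1]))
foot (array([617.4, 151.1]), array([654.6, 171.2])) body (array([614. , 145.9]), array([658.4, 169.7]))
foot (array([617.5, 149.4]), array([654.7, 169.5])) body (array([614.1, 144.2]), array([658.5, 168. ]))
```

View pics/w2.png

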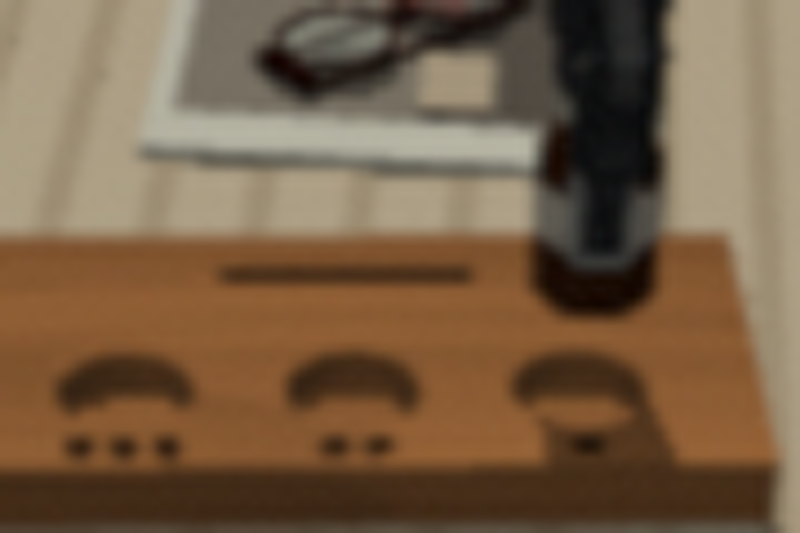

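The bottle's foot lines up with the TCP in the side view to within 0.3 mm. Pocket one sits about 2.7 mm further along +x, so I correct for that and go down slowly.

>>> servo_tool([
  [[0.4,0.07,0.02,-0.3,0],[0.4,0,0,-0.4,0],[0.4,0,0,-0.15,0],[0.4,0,0,-0.1,0],[0.4,0,0,-0.1,0],[0.4,0,0,-0.1,0],[0.4,0,0,-0.1,0],[0.4,0,0,-0.1,0],[0.4,0,0,0,0]],
], newtons=30)

```text
t: 5.6
eef_pos: [0.4933, -0.1622, 0.06]
tool_rot: [-0.0, -0.053, 0.999, -0.0]
contact_force: [-0.6, -2.6, -3.5]
gripper_width: 0.504
grasp_force: 31.5
```

>>> servo_tool([
  [[0.4,0,0,-0.08,0],[0.4,0,0,-0.08,0],[0.4,0,0,-0.05,0],[0.4,0,0,0,0]],
])

```text
t: 6.0
eef_pos: [0.4949, -0.1623, 0.0558]
tool_rot: [0.002, -0.053, 0.999, 0.0]
contact_force: [-10.9, 1.4, 43.4]
gripper_width: 0.507
grasp_force: 38.3
```

```bash
python3 - <<'E'
from h import *
for i in range(2):
    p,d=snap("side"); s=bot.get_obs(); print(s["t"],s["eef_pos"].round(4) if hasattr(s["eef_pos"],"round") else s["eef_pos"],s["contact_force"],s["torque"])
cv2.imwrite("pics/w3.png",cv2.resize(p[120:180,210:300][...,::-1],(800,533),interpolation=cv2.INTER_CUBIC))
E
```

```text
6.05 [ 0.4949 -0.1623  0.0558] [-10.76378104   0.91541505  43.48448932] [0.34506024 2.32867339 0.05133055]
6.1 [ 0.4949 -0.1623  0.0558] [-11.70542135   0.97806727  42.30338836] [ 0.32975478  2.2552798  -0.00723212]
```

View pics/w3.png

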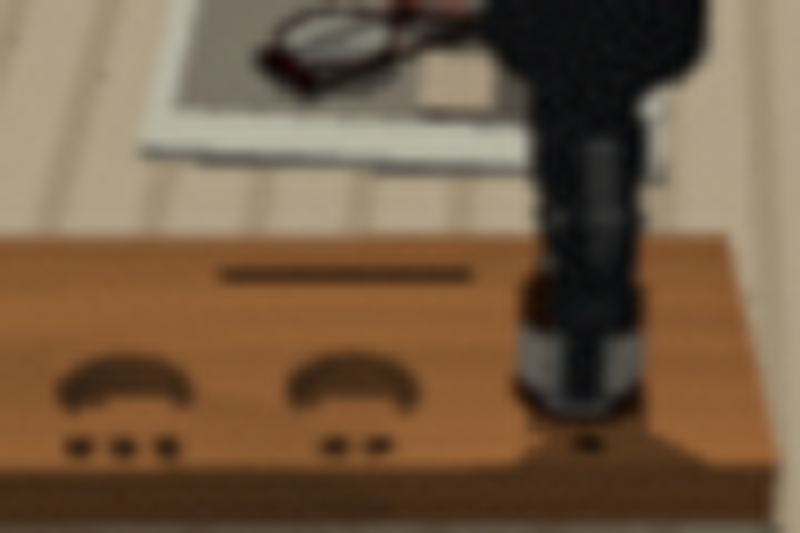

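The bottle is in the pocket but pressed (43 N, with −11 N in x). I ease it up and slightly to −x.

>>> servo_tool([
  [[0.4,-0.025,0,0.03,0],[0.4,0,0,0,0],[0.4,0,0,0,0]],
])

```text
t: 6.4
eef_pos: [0.4947, -0.1623, 0.0559]
tool_rot: [0.002, -0.053, 0.999, -0.0]
contact_force: [-4.4, 0.1, 24.1]
gripper_width: 0.506
grasp_force: 36.3
```

>>> servo_tool([
  [[0.4,-0.01,0,0.03,0],[0.4,0,0,0,0],[0.55,0,0,0,0],[0.6,0,0,0,0],[0.7,0,0,0,0],[0.85,0,0,0,0],[0.85,0,0,0,0]],
])

```text
t: 7.1
eef_pos: [0.492, -0.1615, 0.0543]
tool_rot: [-0.0, -0.053, 0.999, 0.0]
contact_force: [0.3, -0.4, 0.4]
gripper_width: 0.848
grasp_force: 0.0
```

>>> servo_tool([
  [[0.85,0,0,0.4,0],[0.9,0,0,1,0],[1,0,0,1,0],[1,0,0.6,0.8,0],[1,-0.04,1,0,0],[1,-0.04,1,0,0],[1,-0.06,1,0,0],[1,-0.06,1,0,0],[1,-0.06,1,0,0],[1,-0.05,0.2,0,0],[1,0,0,0,0],[1,0,0,0,0]],
])

```text
t: 8.3
eef_pos: [0.4797, 0.069, 0.1824]
tool_rot: [-0.0, -0.053, 0.999, -0.0]
contact_force: [-0.5, -0.3, 1.0]
gripper_width: 0.999
grasp_force: 0.0
```

```bash
cat > caps.py <<'E'
from h import *
import sys
# each arg: name,x,y,ztop
for n in ("top","side"):
    p,d=snap(n); W=world(n,d)
    for a in sys.argv[1:]:
        nm,x,y,zt=a.split(","); x,y,zt=map(float,(x,y,zt))
        m=(np.hypot(W[...,0]-x,W[...,1]-y)<.025)&(abs(W[...,2]-zt)<.009)&(d>0)
        m&=(W[...,2]>zt-.0035) if n=="side" else (W[...,2]>zt-.0045)
        v,u=np.nonzero(m)
        if len(u): print(n,nm,m.sum(),onplane(n,u.mean(),v.mean(),zt).round(4),W[m][:,2].mean().round(4),p[m].mean(0).astype(int))
s=bot.get_obs(); print(s["t"],s["eef_pos"])
E
python3 caps.py white,.493,-.162,.094 yellow,.478,.07,.084; python3 -c "
from h import *
p=np.load('side.npz')['p'];cv2.imwrite('pics/w4.png',cv2.resize(p[100:180,200:320][...,::-1],(800,533),interpolation=cv2.INTER_CUBIC))"
```

```text
top white 55 [ 0.4911 -0.1596  0.094 ] 0.0953 [145 138 129]
side white 16 [ 0.5011 -0.1578  0.094 ] 0.0925 [167 163 145]
side yellow 65 [0.4794 0.071  0.084 ] 0.0822 [142 121  36]
8.4 [0.47989284 0.06844004 0.18244315]
```

View pics/w4.png

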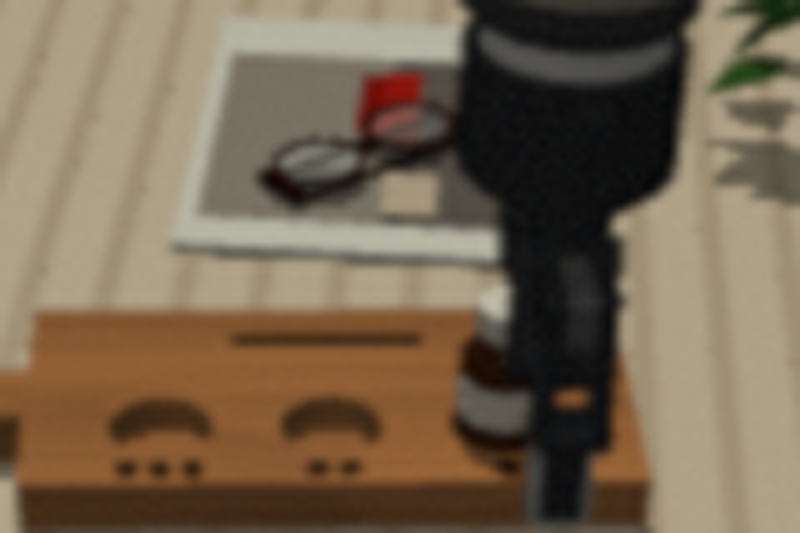

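The side crop shows the white bottle upright in pocket one, with the cap top 10 mm higher than on the table, which is right. Now the yellow one.

>>> servo_tool([
  [[1,0,0.06,-0.8,0],[1,0,0,-0.8,0],[1,0,0,-0.8,0],[1,0,0,-0.5,0],[1,0,0,-0.3,0],[1,0,0,-0.2,0],[1,0,0,0,0],[0.4,0,0,0,0],[0.4,0,0,0,0],[0.4,0,0,0,0],[0.4,0,0,0,0],[0.4,0,0,0,0]],
], newtons=30)

```text
t: 9.6
eef_pos: [0.4804, 0.0726, 0.0475]
tool_rot: [0.001, -0.053, 0.999, 0.0]
contact_force: [-1.8, -1.0, 6.4]
gripper_width: 0.507
grasp_force: 29.8
```

>>> servo_tool([
  [[0.4,0,0,0.4,0],[0.4,0,0,0.9,0],[0.4,0,0,0.9,0],[0.4,0.3,-0.7,0.9,0],[0.4,0.35,-0.8,0,0],[0.4,0.35,-0.8,0,0],[0.4,0.35,-0.8,0,0],[0.4,0.35,-0.8,0,0],[0.4,0.3,-0.7,0,0],[0.4,0.2,-0.5,-0.5,0],[0.4,0.12,-0.42,-0.9,0],[0.4,0,0,0,0],[0.4,0,0,0,0]],
])

```text
t: 10.9
eef_pos: [0.5718, -0.1478, 0.1141]
tool_rot: [-0.001, -0.053, 0.999, 0.0]
contact_force: [-0.4, 1.6, -1.6]
gripper_width: 0.505
grasp_force: 31.6
```

```bash
python3 - <<'E'
from h import *
for i in range(2):
    p,d=snap("side"); s=bot.get_obs(); print(s["t"],s["eef_pos"],s["contact_force"],s["gripper_width"])
cv2.imwrite("pics/y1.png",cv2.resize(p[120:180,210:300][...,::-1],(800,533),interpolation=cv2.INTER_CUBIC))
E
```

```text
10.95 [ 0.57274599 -0.14724416  0.11515525] [-0.32610492  0.57472132 -1.11278717] 0.5038952761148913
11.0 [ 0.57330036 -0.14700907  0.11578129] [ 0.24697517  0.86184604 -2.4119872 ] 0.5020625142374942
```

View pics/y1.png

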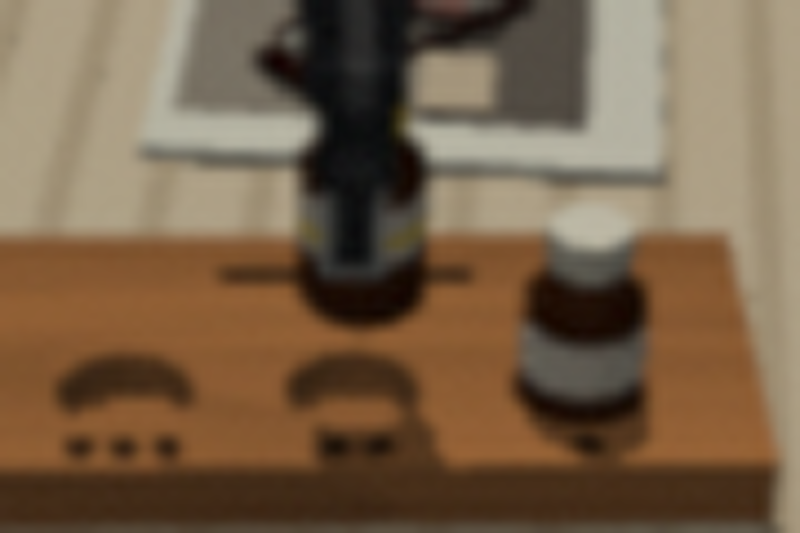

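The crop shows white standing upright in pocket one (body columns 520 to 648). The held yellow bottle spans columns 302 to 424 and the rim of pocket two 288 to 418, so I convert these to metres.

```bash
cat > pc.py <<'E'
from h import *
f,cx,cy,V=cal("side")
def col(p):
    c=V[:3,:3]@np.array(p)+V[:3,3]; return ((f*c[0]/c[2]+cx)-210+.5)*8.889-.5, ((f*c[1]/c[2]+cy)-120+.5)*8.889-.5
def ext(c,r,zs):
    a=np.linspace(0,2*np.pi,60); q=np.array([col((c[0]+r*np.cos(t),c[1]+r*np.sin(t),z)) for t in a for z in zs]); return q.min(0).round(1),q.max(0).round(1)
E
python3 - <<'E'
from pc import *
print("white seated 520-648",ext((.494,-.161),.022,(.014,.05)), "cap", ext((.494,-.161),.015,(.079,.094)))
print("yellow held 302-424, bottom 324",ext((.5733,-.147),.022,(.072,.1)),ext((.5733,-.147),.0185,(.068,)))
print("rim2 288-418 top 352",ext((.5732,-.1531),.024,(.026,)))
print("rim3 57-193 top 353",ext((.6528,-.145),.024,(.026,)))
E
```

```text
white seated 520-648 (array([516.4, 298.1]), array([647.5, 453.8])) cap (array([545. , 200.5]), array([635.5, 284.7]))
yellow held 302-424, bottom 324 (array([289.7, 183.9]), array([420.9, 323.7])) (array([299.9, 269.3]), array([408.3, 328. ]))
rim2 288-418 top 352 (array([285.5, 352.4]), array([422.5, 429.4]))
rim3 57-193 top 353 (array([ 56.3, 353.1]), array([193.9, 430.4]))
```

>>> servo_tool([
  [[0.4,0.055,-0.16,-0.2,0],[0.4,0,0,-0.4,0],[0.4,0,0,-0.2,0],[0.4,0,0,-0.1,0],[0.4,0,0,-0.1,0],[0.4,0,0,-0.1,0],[0.4,0,0,-0.1,0],[0.4,0,0,-0.1,0],[0.4,0,0,-0.05,0],[0.4,0,0,0,0],[0.4,0,0,0,0]],
])

```text
t: 12.1
eef_pos: [0.5749, -0.1545, 0.0606]
tool_rot: [0.0, -0.053, 0.999, -0.0]
contact_force: [-0.0, 0.3, -1.3]
gripper_width: 0.502
grasp_force: 31.6
```

>>> servo_tool([
  [[0.4,0,0,-0.06,0],[0.4,0,0,-0.05,0],[0.4,0,0,0,0],[0.4,0,0,0,0]],
])

```text
t: 12.5
eef_pos: [0.5752, -0.1546, 0.0575]
tool_rot: [0.0, -0.053, 0.999, 0.0]
contact_force: [-4.1, 0.7, 11.0]
gripper_width: 0.505
grasp_force: 32.9
```

>>> servo_tool([
  [[0.4,-0.015,0,0.02,0],[0.4,0,0,0,0],[0.55,0,0,0,0],[0.6,0,0,0,0],[0.7,0,0,0,0],[0.85,0,0,0,0],[0.85,0,0,0,0],[0.85,0,0,0.4,0],[0.9,0,0,1,0],[1,0,0,1,0],[1,0,0,0.8,0]],
])

```text
t: 13.6
eef_pos: [0.5747, -0.1549, 0.1883]
tool_rot: [0.001, -0.053, 0.999, -0.0]
contact_force: [0.5, -0.3, 0.5]
gripper_width: 1.0
grasp_force: 0.0
```

>>> servo_tool([
  [[1,0,0.5,0,0],[1,0.02,0.9,0,0],[1,0.02,0.9,0,0],[1,0.02,0.9,0,0],[1,0.02,0.9,0,0],[1,0.02,0.9,0,0],[1,0.02,0.9,0,0],[1,0.02,0.9,0,0],[1,0.02,0.9,0,0],[1,0.02,0.9,0,0],[1,0.02,0.28,0,0],[1,0,0,0,0],[1,0,0,0,0],[1,0,0,0,0]],
])

```text
t: 15.0
eef_pos: [0.5825, 0.1981, 0.1852]
tool_rot: [0.0, -0.052, 0.999, -0.001]
contact_force: [-0.1, -0.1, -0.7]
gripper_width: 1.0
grasp_force: 0.0
```

```bash
python3 caps.py white,.493,-.162,.094 yellow,.572,-.153,.094 red,.583,.2,.084 green,.605,.078,.084
```

```text
top white 54 [ 0.4913 -0.1597  0.094 ] 0.094 [146 139 130]
top yellow 54 [ 0.5698 -0.1528  0.094 ] 0.0952 [152 139  28]
top red 33 [0.5831 0.1953 0.084 ] 0.0842 [96 24 21]
top green 52 [0.6037 0.0763 0.084 ] 0.0839 [37 91 47]
side white 43 [ 0.4942 -0.1581  0.094 ] 0.0926 [174 168 150]
side yellow 11 [ 0.5637 -0.1518  0.094 ] 0.093 [180 154  50]
side red 90 [0.5846 0.2004 0.084 ] 0.0827 [117  26  22]
side green 12 [0.6131 0.0742 0.084 ] 0.0822 [57 83 53]
15.1 [0.58248387 0.19866037 0.18512288]
```

>>> servo_tool([
  [[1,0,0.04,-0.8,0],[1,0,0,-0.8,0],[1,0,0,-0.8,0],[1,0,0,-0.5,0],[1,0,0,-0.3,0],[1,0,0,-0.25,0],[1,0,0,0,0],[0.4,0,0,0,0],[0.4,0,0,0,0],[0.4,0,0,0,0],[0.4,0,0,0,0],[0.4,0,0,0,0]],
])

```text
t: 16.3
eef_pos: [0.583, 0.202, 0.0482]
tool_rot: [0.001, -0.053, 0.999, 0.0]
contact_force: [-0.5, -1.7, 6.1]
gripper_width: 0.503
grasp_force: 30.1
```

>>> servo_tool([
  [[0.4,0,0,0.4,0],[0.4,0,0,0.9,0],[0.4,0,0,0.9,0],[0.4,0,0,0.9,0],[0.4,0.1,-0.5,0,0],[0.4,0.18,-0.9,0,0],[0.4,0.18,-0.9,0,0],[0.4,0.18,-0.9,0,0],[0.4,0.18,-0.9,0,0],[0.4,0.18,-0.9,0,0],[0.4,0.18,-0.9,0,0],[0.4,0.18,-0.9,0,0],[0.4,0.18,-0.9,0,0],[0.4,0.12,-0.7,-0.5,0],[0.4,0.08,-0.3,-0.9,0],[0.4,0,0,0,0],[0.4,0,0,0,0],[0.4,0,0,0,0]],
])

```text
t: 18.1
eef_pos: [0.6529, -0.1441, 0.1168]
tool_rot: [0.001, -0.054, 0.999, 0.0]
contact_force: [-0.1, -0.0, -1.7]
gripper_width: 0.502
grasp_force: 31.7
```

```bash
python3 - <<'E'
from pc import *
p,d=snap("side"); s=bot.get_obs(); e=np.array(s["eef_pos"]); print(s["t"],e,s["contact_force"])
print("pred",ext(e[:2],.022,(e[2]-.044,e[2]-.03)),ext(e[:2],.0185,(e[2]-.048,)))
cv2.imwrite("pics/r1.png",cv2.resize(p[120:180,210:300][...,::-1],(800,533),interpolation=cv2.INTER_CUBIC))
E
```

```text
18.15 [ 0.65305583 -0.1441286   0.11695332] [ 0.17781378  0.33813971 -2.28475301]
pred (array([ 53.9, 209.3]), array([184.9, 313.5])) (array([ 66.3, 259.5]), array([174.9, 317.8]))
```

View pics/r1.png

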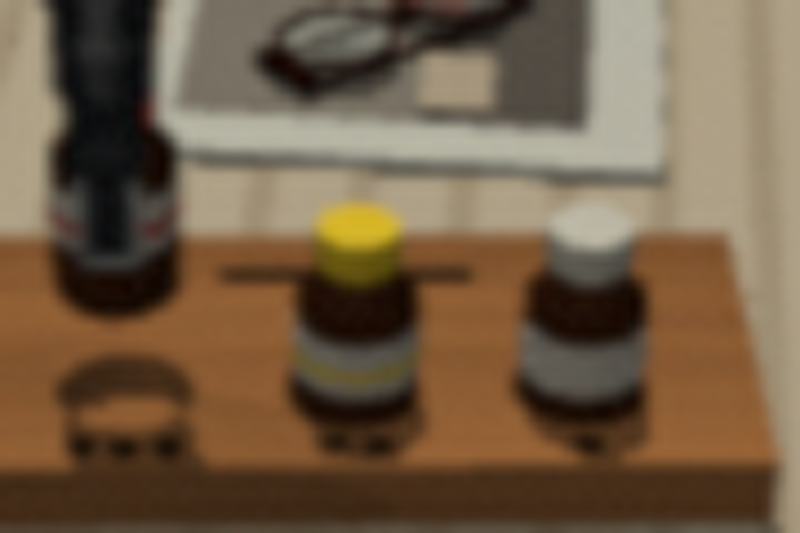

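White and yellow both stand upright in their pockets. The held red bottle spans columns 53 to 178 and the rim of pocket three 57 to 193, so I shift about −1.5 mm in x and −2 mm in y and go down.

>>> servo_tool([
  [[0.4,-0.035,-0.05,-0.2,0],[0.4,0,0,-0.4,0],[0.4,0,0,-0.2,0],[0.4,0,0,-0.1,0],[0.4,0,0,-0.1,0],[0.4,0,0,-0.1,0],[0.4,0,0,-0.1,0],[0.4,0,0,-0.1,0],[0.4,0,0,-0.1,0],[0.4,0,0,0,0],[0.4,0,0,0,0]],
])

```text
t: 19.25
eef_pos: [0.6504, -0.1477, 0.0589]
tool_rot: [-0.0, -0.053, 0.999, 0.0]
contact_force: [0.1, -0.4, -2.3]
gripper_width: 0.503
grasp_force: 31.6
```

>>> servo_tool([
  [[0.4,0,0,-0.04,0],[0.4,0,0,-0.02,0],[0.4,0,0,0,0],[0.4,0,0,0,0]],
])

```text
t: 19.65
eef_pos: [0.6507, -0.1478, 0.0582]
tool_rot: [0.0, -0.053, 0.999, 0.0]
contact_force: [-3.9, 0.0, 9.8]
gripper_width: 0.5
grasp_force: 32.6
```

>>> servo_tool([
  [[0.4,0,0,0.02,0],[0.4,0,0,0,0],[0.55,0,0,0,0],[0.6,0,0,0,0],[0.7,0,0,0,0],[0.85,0,0,0,0],[0.85,0,0,0,0],[0.85,0,0,0.4,0],[0.9,0,0,1,0],[1,0,0,1,0],[1,0,0,0.8,0]],
])

```text
t: 20.75
eef_pos: [0.6511, -0.1481, 0.189]
tool_rot: [0.001, -0.053, 0.999, -0.0]
contact_force: [0.9, -0.6, 0.9]
gripper_width: 1.001
grasp_force: 0.0
```

>>> servo_tool([
  [[1,-0.2,0.5,0,-0.2],[1,-0.31,0.85,0,-0.3],[1,-0.31,0.85,0,-0.3],[1,-0.31,0.85,0,-0.3],[1,-0.31,0.85,0,-0.3],[1,-0.31,0.85,0,-0.3],[1,-0.31,0.85,0,-0.3],[1,-0.31,0.85,0,-0.3],[1,-0.31,0.85,0,-0.3],[1,-0.31,0.85,0,-0.3],[1,-0.31,0.85,0,-0.3],[1,-0.31,0.85,0,-0.3],[1,-0.31,0.85,0,-0.3],[1,-0.31,0.85,0,0],[1,-0.2,0.5,0,0],[1,0,0,0,0],[1,0,0,0,0],[1,0,0,0,0]],
])

```text
t: 22.55
eef_pos: [0.4741, 0.3327, 0.1859]
tool_rot: [0.0, 0.175, 0.985, -0.0]
contact_force: [0.3, -1.1, 0.4]
gripper_width: 0.999
grasp_force: 0.0
```

```bash
python3 caps.py white,.493,-.162,.094 yellow,.572,-.153,.094 red,.651,-.146,.094 green,.605,.078,.084;  python3 - <<'E'
from h import *
for n in ("top","side"):
    W=world(n,np.load(n+".npz")["d"])
    for lo,hi in [(.024,.033),(.06,.075),(.075,.09),(.09,.115)]:
        m=(abs(W[...,0]-.473)<.06)&(abs(W[...,1]-.334)<.05)&(W[...,2]>lo)&(W[...,2]<hi)
        P=W[m]; print(n,len(P),P.mean(0).round(4)) if len(P) else 0
E
```

```text
top white 54 [ 0.4913 -0.1598  0.094 ] 0.0948 [143 137 128]
top yellow 54 [ 0.5693 -0.1523  0.094 ] 0.0947 [148 136  28]
top red 56 [ 0.6479 -0.1454  0.094 ] 0.0943 [125  23  19]
top green 53 [0.6036 0.0773 0.084 ] 0.0843 [37 89 46]
side yellow 45 [ 0.5728 -0.1498  0.094 ] 0.0925 [197 168  50]
side red 41 [ 0.652  -0.1437  0.094 ] 0.0925 [159  48  39]
side green 71 [0.607  0.0782 0.084 ] 0.0822 [ 55 121  63]
22.65 [0.47403841 0.33278363 0.18568465]
top 152 [0.4723 0.3225 0.0298]
top 22 [0.4664 0.3325 0.0699]
top 22 [0.4687 0.3325 0.0839]
top 58 [0.4682 0.3344 0.1043]
side 796 [0.474  0.345  0.0302]
side 199 [0.4753 0.3356 0.0676]
side 214 [0.4757 0.3355 0.0826]
side 359 [0.4751 0.3343 0.1009]
```

>>> servo_tool([
  [[1,0,0,-0.8,0],[0.8,0,0,-0.8,0],[0.6,0,0,-0.5,0],[0.5,0,0,-0.24,0],[0.4,0,0,-0.1,0],[0.3,0,0,0,0],[0.3,0,0,0,0],[0,0,0,0,0],[0,0,0,0,0],[0,0,0,0,0],[0,0,0,0,0],[0,0,0,0,0]],
], newtons=30)

```text
t: 23.85
eef_pos: [0.4736, 0.3341, 0.0887]
tool_rot: [0.0, 0.174, 0.985, 0.0]
contact_force: [-2.0, -1.6, 6.4]
gripper_width: 0.091
grasp_force: 30.6
```

>>> servo_tool([
  [[0,0,0,0.2,0],[0,0,0,0.5,0],[0,0,0,0.9,0],[0,0,0,0.9,0],[0,0,0,0.9,0],[0,0.1,-0.5,0,0.2],[0,0.17,-0.87,0,0.3],[0,0.17,-0.87,0,0.3],[0,0.17,-0.87,0,0.3],[0,0.17,-0.87,0,0.3],[0,0.17,-0.87,0,0.3],[0,0.17,-0.87,0,0.3],[0,0.17,-0.87,0,0.3],[0,0.17,-0.87,0,0.3],[0,0.17,-0.87,0,0.3],[0,0.17,-0.87,0,0.3],[0,0.17,-0.87,0,0.3],[0,0.17,-0.87,0,0.3]],
])

```text
t: 25.65
eef_pos: [0.5591, -0.1045, 0.2244]
tool_rot: [0.001, -0.054, 0.999, 0.0]
contact_force: [0.9, 0.1, -0.7]
gripper_width: 0.092
grasp_force: 29.9
```

>>> servo_tool([
  [[0,0.17,-0.87,0,0],[0,0.17,-0.87,0,0],[0,0.17,-0.87,0,0],[0,0.03,-0.47,-0.4,0],[0,0,0,-0.8,0],[0,0,0,-0.5,0],[0,0,0,0,0],[0,0,0,0,0],[0,0,0,0,0]],
])

```text
t: 26.55
eef_pos: [0.5815, -0.2267, 0.1574]
tool_rot: [0.001, -0.053, 0.999, -0.0]
contact_force: [0.2, 0.3, -0.6]
gripper_width: 0.091
grasp_force: 29.8
```

```bash
python3 - <<'E'
from pc import *
from scipy import ndimage
p,d=snap("side"); s=bot.get_obs(); e=np.array(s["eef_pos"]); print(s["t"],e,s["tool_rot"],s["contact_force"])
W=world("side",d)
th=.1025; ux=np.array([np.cos(th),np.sin(th)]); uy=np.array([-np.sin(th),np.cos(th)])
Q=W[...,:2]-e[:2]; a=Q@ux; b=Q@uy; z=W[...,2]
m=(abs(a)<.07)&(abs(b)<.02)&(z>.04)&(z<e[2]+.01)
print(m.sum())
for lo in np.arange(.04,e[2]+.01,.01):
    k=m&(z>=lo)&(z<lo+.01)
    if k.sum(): print(lo.round(3),k.sum(),"a",a[k].min().round(4),a[k].max().round(4),"b",np.median(b[k]).round(4))
print("z min near centre",z[m&(abs(a)<.03)].min())
E
```

```text
26.6 [ 0.58144655 -0.22666319  0.15747649] [ 1.35795430e-03 -5.33400748e-02  9.98575409e-01 -3.81014492e-04] [ 0.18392675  0.10594986 -0.1180901 ]
700
0.07 1 a -0.0073 -0.0073 b -0.0023
0.08 68 a -0.0384 0.0467 b 0.0018
0.09 81 a -0.0386 0.0466 b 0.003
0.1 78 a -0.0414 0.0465 b 0.003
0.11 82 a -0.0412 0.0464 b 0.003
0.12 82 a -0.041 0.0463 b 0.0032
0.13 75 a -0.0404 0.0462 b 0.0025
0.14 81 a -0.0399 0.0461 b 0.0034
0.15 86 a -0.0396 0.046 b 0.0036
0.16 66 a -0.0393 0.0459 b 0.0039
z min near centre 0.07973177497107546
```

```bash
python3 - <<'E'
from pc import *
e=np.array([.5815,-.2267,.1575])
th=.1025; ux=np.array([np.cos(th),np.sin(th)]); uy=np.array([-np.sin(th),np.cos(th)])
for u,v in [(248.43,150.4),(248.6,150.4)]:
    w=onplane("side",u,v,.026); q=w[:2]-e[:2]; print("slot",w.round(4),"a",(q@ux).round(4),"b",(q@uy).round(4))
z=np.load("side.npz"); p,d=z["p"],z["d"]; W=world("side",d)
Q=W[...,:2]-e[:2]; a=Q@ux; b=Q@uy
m=(abs(a)<.07)&(abs(b)<.02)&(W[...,2]>.085)&(W[...,2]<.14)
# edges from subpixel: face plane b=+.004, column edges by grey gradient
g=cv2.cvtColor(p,cv2.COLOR_RGB2GRAY).astype(float)
rows=np.unique(np.nonzero(m)[0])[2:-2]; R=[]
f,cx,cy,V=cal("side"); Rm,t=V[:3,:3],V[:3,3]; o=-Rm.T@t; n=np.array([*uy,0]); p0=np.array([*(e[:2]+.004*uy),0])
for v in rows:
    us=np.nonzero(m[v])[0]; out=[]
    for c in (us.min(),us.max()):
        x=np.arange(c-4,c+5); gr=abs(np.gradient(g[v,c-4:c+5])); u=(x*gr**2).sum()/(gr**2).sum()
        r=Rm.T@np.array([(u-cx)/f,(v-cy)/f,1]); P=o+r*(n@(p0-o))/(n@r); out.append((P[:2]-e[:2])@ux)
    R.append(out)
R=np.array(R); print(np.median(R,0).round(4),"centre",np.median(R.mean(1)).round(4),"width",np.median(np.ptp(R,axis=1)).round(4))
E
```

```text
slot [ 0.5819 -0.2286  0.026 ] a 0.0002 b -0.0019
slot [ 0.5813 -0.2286  0.026 ] a -0.0004 b -0.0019
[ 0.0491 -0.0434] centre 0.003 width 0.092
```

>>> servo_tool([
  [[0,-0.07,-0.055,-0.3,0],[0,0,0,-0.5,0],[0,0,0,-0.4,0],[0,0,0,0,0],[0,0,0,-0.08,0],[0,0,0,-0.08,0],[0,0,0,-0.08,0],[0,0,0,-0.08,0],[0,0,0,0,0],[0,0,0,0,0]],
])

```text
t: 27.6
eef_pos: [0.5776, -0.2289, 0.095]
tool_rot: [0.0, -0.053, 0.999, -0.0]
contact_force: [-0.2, -0.2, 0.1]
gripper_width: 0.089
grasp_force: 29.9
```

The foot is 8 mm into the slot with no force on it, so I continue down.

>>> servo_tool([
  [[0,0,0,-0.06,0],[0,0,0,-0.06,0],[0,0,0,-0.05,0],[0,0,0,-0.03,0],[0,0,0,0,0],[0,0,0,0,0]],
])

```text
t: 28.2
eef_pos: [0.5776, -0.229, 0.0868]
tool_rot: [0.0, -0.053, 0.999, -0.0]
contact_force: [0.2, -1.4, -2.4]
gripper_width: 0.085
grasp_force: 29.7
```

>>> servo_tool([
  [[0,0,0,-0.025,0],[0,0,0,-0.025,0],[0,0,0,0,0],[0,0,0,0,0]],
])

```text
t: 28.6
eef_pos: [0.5776, -0.2292, 0.0867]
tool_rot: [0.0, -0.053, 0.999, 0.0]
contact_force: [-4.4, 0.5, 13.5]
gripper_width: 0.095
grasp_force: 32.2
```

Contact came at the expected floor height, so I release with a small opening and lift away.

>>> servo_tool([
  [[0,0,0,0.02,0],[0,0,0,0,0],[0.15,0,0,0,0],[0.2,0,0,0,0],[0.3,0,0,0,0],[0.3,0,0,0,0],[0.3,0,0,0.3,0],[0.3,0,0,0.8,0],[0.3,0,0,1,0],[0.3,0,0,1,0],[0.3,0,0,1,0]],
])

```text
t: 29.7
eef_pos: [0.5773, -0.2288, 0.2522]
tool_rot: [0.0, -0.053, 0.999, -0.0]
contact_force: [0.3, -0.6, -0.5]
gripper_width: 0.297
grasp_force: 0.0
```

>>> servo_tool([
  [[0.3,-0.3,0.8,0,0],[0.3,-0.3,0.9,0,0],[0.3,-0.3,0.9,0,0],[0.3,-0.3,0.9,0,0],[0.3,-0.3,0.9,0,0],[0.3,-0.3,0.9,0,0],[0.3,-0.3,0.9,0,0],[0.3,0,0.9,0,0],[0.3,0,0.9,0,0],[0.3,0,0.9,0,0],[0.3,0,0.9,0,0],[0.3,0,0.9,0,0],[0.3,0,0.9,0,0],[0.3,0,0.5,0,0],[0.3,0,0,0,0],[0.3,0,0,0,0]],
])

```text
t: 31.3
eef_pos: [0.4936, 0.2549, 0.2502]
tool_rot: [0.0, -0.053, 0.999, -0.0]
contact_force: [-0.3, -0.6, -0.1]
gripper_width: 0.299
grasp_force: 0.0
```

```bash
python3 caps.py white,.493,-.162,.094 yellow,.572,-.153,.094 red,.651,-.146,.094 green,.605,.078,.084;  python3 - <<'E'
from h import *
for n in ("top","side"):
    W=world(n,np.load(n+".npz")["d"])
    Q=W[...,:2]-[.5807,-.2286]; th=.1025; a=Q@[np.cos(th),np.sin(th)]; b=Q@[-np.sin(th),np.cos(th)]; z=W[...,2]
    for lo,hi in [(.03,.05),(.05,.07),(.07,.09),(.09,.12)]:
        m=(abs(a)<.06)&(abs(b)<.022)&(z>lo)&(z<hi)
        if m.sum(): print(n,lo,m.sum(),"a",a[m].min().round(4),a[m].max().round(4),"b",np.median(b[m]).round(4),"zmax",z[m].max().round(4),np.percentile(z[m],90).round(4), "yaw",cv2.minAreaRect(W[m][:,:2].astype(np.float32))[1:])
E
```

```text
top white 56 [ 0.4908 -0.1594  0.094 ] 0.0943 [144 137 129]
top yellow 51 [ 0.5691 -0.1527  0.094 ] 0.0948 [148 136  28]
top red 54 [ 0.6475 -0.1454  0.094 ] 0.0954 [127  24  20]
top green 56 [0.6034 0.077  0.084 ] 0.0842 [37 89 46]
side yellow 43 [ 0.573  -0.1505  0.094 ] 0.0925 [182 154  34]
side red 44 [ 0.6519 -0.143   0.094 ] 0.0924 [147  42  34]
side green 65 [0.6071 0.0784 0.084 ] 0.0826 [ 50 113  58]
31.4 [0.49394876 0.25366454 0.25007077]
top 0.03 57 a -0.0597 0.0592 b 0.0061 zmax 0.0499 0.0445 yaw ((0.11897291988134384, 0.04210829362273216), 6.279933929443359)
top 0.05 17 a -0.0471 0.0312 b 0.0058 zmax 0.0695 0.068 yaw ((0.07869761437177658, 0.0072912899777293205), 10.972594261169434)
top 0.07 21 a -0.0485 0.0423 b 0.0058 zmax 0.0894 0.0849 yaw ((0.09056591242551804, 0.008195645175874233), 11.380677223205566)
top 0.09 79 a -0.0486 0.0404 b 0.003 zmax 0.1142 0.11 yaw ((0.0890137255191803, 0.009604375809431076), 5.391158103942871)
side 0.03 92 a -0.0432 0.045 b 0.0028 zmax 0.05 0.0479 yaw ((0.08811821788549423, 0.010668806731700897), 4.841153144836426)
side 0.05 117 a -0.036 0.0448 b 0.0028 zmax 0.0697 0.0683 yaw ((0.08068465441465378, 0.011179806664586067), 5.364706039428711)
side 0.07 126 a -0.0255 0.0446 b 0.0027 zmax 0.0895 0.0883 yaw ((0.07016146928071976, 0.008598966524004936), 4.797614097595215)
side 0.09 116 a -0.0251 0.0444 b 0.0025 zmax 0.1051 0.1045 yaw ((0.06952725350856781, 0.015137722715735435), 6.180566310882568)
```

```bash
python3 -c "
from station import bot
print(bot.hand_in())"
```

```text
the job is handed in; nothing more can be done
None
```

I handed the job in at about 31 s, but the hand-in returned no verdict. The final camera check showed the white, yellow and red bottles seated in pockets one, two and three and the menu card upright on the slot floor. The green bottle had not moved, and the arm kept clear of the glass and the spectacles, though I didn't re-measure those two.

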